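# Clear the stirrer plate and set the flask on it

## Task

Someone has left a jar on the magnetic stirrer. First stand that jar in the white spill tray, then stand the larger conical flask in the middle of the stirrer's plate. Keep both upright and set them down gently, without dropping them.

Things in the scene. Friction and masses are not known exactly. Their poses are not given: they have to be found in the camera images.
- jar_center (a point): The jar on the stirrer: closed amber glass jar with a white band, body 50 mm across and 62 mm high, black cap 45 mm across and 18 mm high on it; 80 mm tall in all, about 180 g. Point on its axis, half-way up (40 mm above its underside); z: its axis, up. Not the like jar that stands on the bench.
- flask_center (a point): Larger conical flask, clear glass, dark mouth, 136 mm tall, base 82 mm across; straight round neck 34 mm across from 84 mm above its underside up to the top, without a rim; about 130 g. Stands on the bench. Point on its axis, half-way up (68 mm above its underside); the neck's middle is 42 mm above it. z: its axis, up. Not the smaller flask (88 mm tall, base 56 mm).
- plate_center (a point): Centre of the upper face of the stirrer's square white plate, 124 x 124 mm, flat, 45 mm above the bench. z is up, -x points to the stirrer's front with its knob. The stirrer is a grey box about 160 x 136 mm, fixed to the bench. The jar starts near the plate's middle.
- tray_floor (a point): Centre of the inner floor of the white spill tray, fixed to the bench: outside 200 (its x) x 160 (its y) x 20 mm high, walls 5 mm thick, inner floor 190 x 150 mm and 5 mm above the bench. Empty at the start. z is up.
Not all that is in view belongs to the job. Of the things shaped like the part that bears plate_center, the grey one is meant.

How it is judged:
On the way, in this order (a step that is already met when the one before it is completed fails the run):
1. the jar from the stirrer stands upright in the tray, let go (x of jar_center in the frame of tray_floor between -0.072 and 0.072 m and y of jar_center in the frame of tray_floor between -0.052 and 0.052 m and z of jar_center in the frame of tray_floor between 0.03 and 0.05 m and angle between jar_center's own z axis and vertical below 0.15 rad and contact force between jar and the fingers below 0.1 N), for 0.2 s.
2. the larger flask stands upright in the middle of the plate, let go (horizontal distance between flask_center and plate_center below 0.02 m and z of flask_center in the frame of plate_center between 0.06 and 0.076 m and angle between flask_center's own z axis and vertical below 0.12 rad and contact force between flask and the fingers below 0.1 N), for 0.2 s.
At the end, for the whole second after the job is handed in: The jar stands upright (within 8 degrees) on the tray's floor, inside its walls; the larger flask stands upright (within 6 degrees) on the stirrer's plate, its axis within 20 mm of the plate's centre; both are let go and at rest (all of step 1 and all of step 2 and linear speed of each of jar, flask below 0.03 m/s); the robot touches nothing.
It fails at once if the jar or the flask is tipped more than 45 degrees (angle between any of jar_center, flask_center's own z axis and vertical above 0.79 rad).
It fails at once if the jar or the flask is dropped (from more than about 25 mm: moving at over 0.7 m/s, not held) ((contact force between jar and the fingers below 0.1 N and linear speed of jar above 0.7 m/s) or (contact force between flask and the fingers below 0.1 N and linear speed of flask above 0.7 m/s)).
It also fails if it takes over 61 s, if anything falls off the work surface, if the arm or the gripper's body presses on something with over 40 N, if the wrist force passes 120 N, or if a joint passes its speed limit or range.

## Robot

A 7-joint arm with a two-finger parallel gripper is mounted at the origin on the work surface. World frame = base frame: x ahead of the robot, y to its left, z up, the work surface at z = 0. Lengths are in m, angles in rad, forces in N, time in s.
With the tool pointing down it reaches from about 0.425 to 0.925 m from the base axis. Payload 6.8 kg.
Tool frame: the origin (TCP) lies at the very end of the fingers, on their centre line; the grasp point (between the pads) lies 19 mm behind it; z points along the fingers, x is the direction in which the jaws open and shut, and the axes are right-handed (so a half turn about z gives the same grasp; the last joint's range is limited). The gripper opens to 85 mm and grips with 20 to 120 N. Pads are 22 mm wide; open, the fingers measure 114 mm over their backs; the gripper's body (76 mm by 85 mm) begins 54 mm behind the grasp point. The pads swing forward as they close: fully open they stand 13 mm farther back than shut.
Start: joints at [-1.228, 0.477, 0.022, 1.555, -0.011, 1.109, -0.083], TCP at [0.294, 0.608, 0.231] pointing down, gripper open.
Joint ranges: [-2.96, 2.96], [-0.34, 2.1], [-1.41, 1.46], [0.24, 2.44], [-1.37, 4.51], [0.17, 1.92], [-2.96, 2.96]. Speed limits (rad/s): [2.39, 2.39, 3.14, 3.14, 3.14, 3.14, 3.14].

## Interface

Orientations are given as a rotation vector (axis times angle).
In Python, from bench import * gives the robot as it stands.
- The arm moves only by the tool servo_tool, never from a script. Its argument "increments" is one flat list of numbers, 7 for each row, row after row: the shift along the tool's x, y, z in mm, then the turn, a rotation vector about the tool's x, y, z in rad, then the finger opening in mm, from 0 to 85.4. In form: [tx, ty, tz, wx, wy, wz, fingers, tx, ty, tz, wx, wy, wz, fingers, ...]. A call has exactly 8 rows; each row shifts and turns the commanded pose from where the row before left it, along the tool's axes as they then stand; what a row does not reach is not made up. A row lasts 1/8 s, in which the tool goes at most 62.5 mm and 10.7 degrees, less where a joint would pass 70% of its speed; a pose out of reach is approached as far as the arm can. A call is refused whole if a number of a shift passes 62.5 or a number of a turn 0.188, either way. A call with a gripper value outside its range is refused whole. The fingers move at their own pace and stop on an object; "squeeze" is the grip in N (left out, the last holds). Time passes only in rows, so rows that do not move let the fingers close, or fill a call up. It gives the time, the measured TCP pose, the force and the opening at its end, in the units of the state.
- get_obs(): the state, without advancing time (a new reading comes with each control period).
- grab_frame(name): name is "side" or "top"; returns (picture, depth): 384x512x3 uint8, red, green, blue; 384x512 float32, m along the optical axis (not along the pixel's ray), 0 where there is no reading.
- calibration(name): a dict with "fx", "fy", "cx", "cy" (pixels), "eye" and "orientation" of the camera in the world. Camera axes: x right, y up, looking along -z (the intrinsics and any distortion apply to the point x, -y, -z); pixel columns grow to the right and rows downward; lengths in m; the calibration is good to about 2 mm. A picture is of the moment at which its call begins. calibration takes no time and is no camera call.
- hand_in(): hands the job in, once; it reports no verdict.
The state is a dict: "clock": time; "joints": joint angles; "qvel": joint speeds; "tau": joint torques, N m; "tcp_pos": TCP position; "orientation": TCP orientation; "contact_force": force on the tool from outside, world axes, zero at the start; "moment": the same for the moment, N m; "grip_width": finger opening in m.
Only numpy, scipy, OpenCV 4.12 (cv2) and the standard library are available. Lean on these libraries where they do the work, as an engineer would, in place of code of your own. Each camera call takes 0.05 s, during which the arm holds its last target.

## Working session

There is one attempt and no reset: what is moved stays moved. The work goes in short steps, Python scripts to look and compute and a tool call to move; the robot and the scene stay as the last step left them, time stands still between calls to the robot, and variables do not carry over. Pictures are saved under pics/ and viewed, and the job is handed in when it is done.

Besides the shell and the picture viewer there is one more tool, called by a JSON object that holds its "method" and its "body", one argument or row to a line. servo_tool: Moves the arm, as the interface text tells. Its arguments: {"type":"object","properties":{"increments":{"type":"array","items":{"type":"number"}},"squeeze":{"type":"number"}},"required":["increments"]}

```bash
mkdir -p pics; ls; python3 - <<'E'
from bench import *
import cv2,numpy as np
print(get_obs())
for n in("side","top"):
    p,d=grab_frame(n); cv2.imwrite(f"pics/{n}0.png",cv2.cvtColor(p,cv2.COLOR_RGB2BGR)); np.save(f"pics/{n}0.npy",d); np.save(f"pics/{n}0rgb.npy",p)
    print(n,calibration(n))
E
```

```text
pics
{'clock': 0.0, 'joints': array([-1.22809176,  0.47781372,  0.02231307,  1.55648796, -0.01152806,
        1.10930702, -0.08307326]), 'qvel': array([ 0.00021353,  0.00032732, -0.00117794,  0.00162393, -0.00046363,
       -0.00024043,  0.00091482]), 'tau': array([-4.83026051e-04, -5.96453047e+01,  1.60757292e+00, -2.81190580e+01,
        1.23606206e-02,  9.24974534e-03,  2.61049968e-05]), 'tcp_pos': array([0.29381499, 0.60701329, 0.23030066]), 'orientation': array([ 2.66076356e+00,  1.66825880e+00, -2.42207875e-03]), 'contact_force': array([ 0.24433986,  0.33174779, -0.2211389 ]), 'moment': array([-0.00785308, -0.00873842,  0.00542597]), 'grip_width': 0.08512283754296092}
side {'fx': 383.09038217939286, 'fy': 383.09038217939286, 'cx': 255.84840303846218, 'cy': 188.25361259503643, 'eye': array([ 0.0792901 , -0.83669747,  0.55470432]), 'orientation': array([ 1.02957113, -0.27328367, -0.43431083])}
top {'fx': 362.34790755044736, 'fy': 362.34790755044736, 'cx': 253.96466612211614, 'cy': 190.2457962844132, 'eye': array([ 0.30015022, -0.1202953 ,  1.27509187]), 'orientation': array([ 0.1459765 , -0.09968772, -1.55040103])}
```

View pics/side0.png

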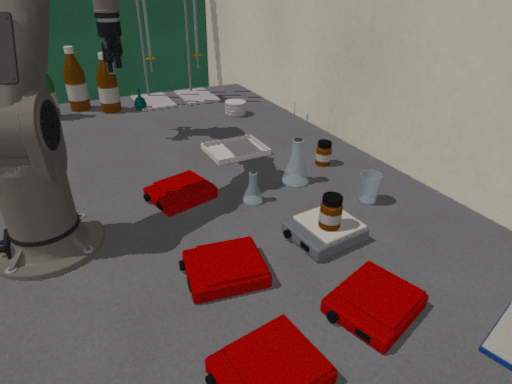

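View pics/top0.png

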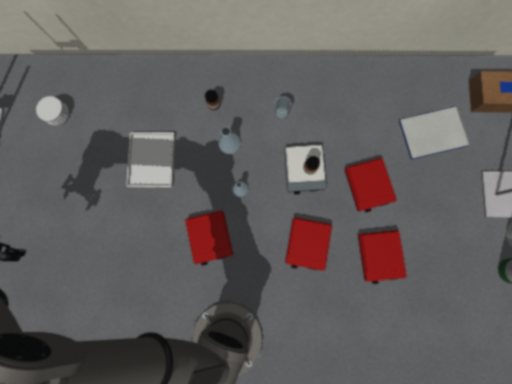

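The side view shows the jar on the grey stirrer at (330,212) and the like jar on the bench at (323,153). The larger flask is at (296,165) and the smaller at (253,188). The tray is at (236,149). The four red boxes are stirrer-like distractors.

In the top view, the stirrer is at (305,166), its jar at (312,163), the big flask at (229,141) and the tray at (151,159). I'll confirm these in enlarged crops and measure.

```bash
cat > h.py <<'E'
import numpy as np,cv2
from scipy.spatial.transform import Rotation as R
from bench import calibration
C={n:calibration(n) for n in("side","top")}
def ray(n,u,v):
    c=C[n]; u=np.asarray(u,float);v=np.asarray(v,float)
    d=np.stack([(u-c['cx'])/c['fx'],-(v-c['cy'])/c['fy'],-np.ones_like(u)],-1)
    return c['eye'],d@R.from_rotvec(c['orientation']).as_matrix().T
def cloud(n,D):
    v,u=np.mgrid[:384,:512]; e,d=ray(n,u,v)
    return e+d*D[...,None]
def proj(n,P):
    c=C[n]; q=(np.asarray(P)-c['eye'])@R.from_rotvec(c['orientation']).as_matrix()
    return np.stack([c['cx']+c['fx']*q[...,0]/-q[...,2], c['cy']-c['fy']*q[...,1]/-q[...,2]],-1)
def onz(n,u,v,z):
    e,d=ray(n,u,v); return e+d*((z-e[2])/d[...,2])[...,None]
def tri(ua,va,ub,vb):
    e1,d1=ray("side",ua,va);e2,d2=ray("top",ub,vb)
    d1/=np.linalg.norm(d1);d2/=np.linalg.norm(d2)
    t=np.linalg.lstsq(np.stack([d1,-d2],1),e2-e1,rcond=None)[0]
    a,b=e1+t[0]*d1,e2+t[1]*d2
    return (a+b)/2,np.linalg.norm(a-b)
E
python3 - <<'E'
from h import *
s=np.load("pics/side0rgb.npy")[...,::-1];t=np.load("pics/top0rgb.npy")[...,::-1]
a=cv2.resize(s[120:260,190:390],(800,560),interpolation=cv2.INTER_CUBIC)
b=cv2.resize(t[80:210,120:340],None,fx=3.6,fy=3.6,interpolation=cv2.INTER_CUBIC)
cv2.imwrite("pics/cs.png",a);cv2.imwrite("pics/ct.png",b)
for n,pts in(("side",[(330,199),(330,225),(297,141),(296,180),(236,149),(305,235),(340,245),(350,228),(380,220)]),("top",[(312,160),(314,170),(300,155),(225,132),(229,141),(151,150),(151,175),(200,200),(300,186)])):
    D=np.load(f"pics/{n}0.npy");P=cloud(n,D)
    for u,v in pts: print(n,u,v,D[v,u].round(3),P[v,u].round(4))
E
```

```text
side 330 199 0.834 [ 0.564  -0.2861  0.1265]
side 330 225 0.857 [ 0.5651 -0.296   0.0636]
side 297 141 1.091 [0.6668 0.0009 0.1365]
side 296 180 1.123 [ 0.6565 -0.0236  0.0247]
side 236 149 1.359 [0.6143 0.2964 0.0052]
side 305 235 0.869 [ 0.5168 -0.272   0.0362]
side 340 245 0.854 [ 0.573  -0.3285  0.0273]
side 350 228 0.88 [ 0.6169 -0.3065  0.0455]
side 380 220 0.995 [ 0.7608 -0.2644 -0.0019]
top 312 160 1.173 [ 0.5831 -0.2705  0.1275]
top 314 170 1.192 [ 0.5554 -0.28    0.1035]
top 300 155 1.261 [ 0.6208 -0.2399  0.0449]
top 225 132 1.182 [0.6702 0.0132 0.1406]
top 229 141 1.238 [0.6575 0.0054 0.082 ]
top 151 150 1.322 [0.644  0.2978 0.0037]
top 151 175 1.306 [0.551  0.2916 0.0045]
top 200 200 1.296 [ 0.464   0.1118 -0.004 ]
top 300 186 1.25 [ 0.5125 -0.2404  0.0387]
```

View pics/cs.png

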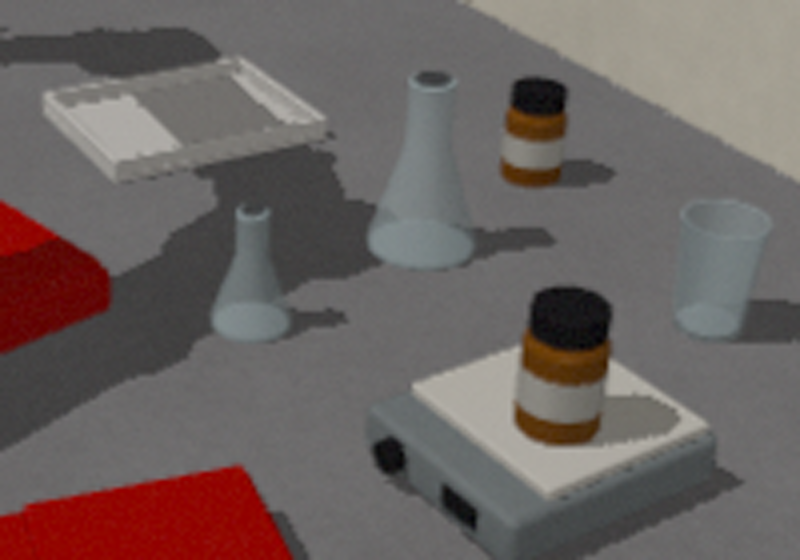

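View pics/ct.png

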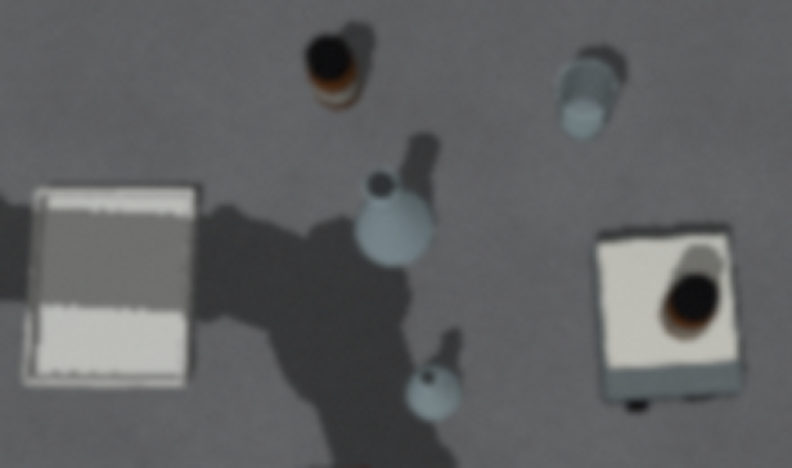

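The crops confirm the targets. The grey stirrer with the white plate bears the jar, at (312,163) in the top view and (330,212) in the side view. The larger flask has its mouth at about (225,131) in the top view and (298,139) in the side view. Next I'll measure precisely by depth in each view and cross-check between the two.

```bash
python3 - <<'E'
from h import *
for n in("top","side"):
    D=np.load(f"pics/{n}0.npy");P=cloud(n,D);rgb=np.load(f"pics/{n}0rgb.npy").astype(int);ok=D>0
    x,y,z=P[...,0],P[...,1],P[...,2]
    def box(x0,x1,y0,y1,z0,z1): return ok&(x>x0)&(x<x1)&(y>y0)&(y<y1)&(z>z0)&(z<z1)
    def circ(name,m):
        q=P[m]; c,r=cv2.minEnclosingCircle(q[:,:2].astype(np.float32)); print(n,name,m.sum(),"mean",q.mean(0).round(4),"circ",np.round(c,4),round(r,4),"zmed",np.median(q[:,2]).round(4))
    circ("jar top",box(.5,.65,-.34,-.22,.118,.135))
    circ("jar all",box(.5,.65,-.34,-.22,.06,.135))
    circ("flask top",box(.6,.72,-.06,.06,.125,.15))
    circ("flask neck",box(.6,.72,-.06,.06,.095,.15))
    circ("flask all",box(.55,.75,-.08,.08,.015,.15))
    def rect(name,m):
        # largest comp
        k,l,st,_=cv2.connectedComponentsWithStats(m.astype(np.uint8)); i=1+st[1:,4].argmax(); q=P[l==i][:,:2].astype(np.float32)
        r=cv2.minAreaRect(q); print(n,name,len(q),np.round(r[0],4),np.round(r[1],4),round(r[2],2),cv2.boxPoints(r).round(3).tolist(),"z",np.median(P[l==i][:,2]).round(4))
    white=(rgb.min(-1)>100)&(rgb.max(-1)-rgb.min(-1)<40)
    rect("plate white",box(.45,.75,-.4,-.15,.037,.056)&white)
    rect("stirrer top",box(.45,.75,-.4,-.15,.03,.056))
    rect("tray",box(.45,.75,.15,.45,.010,.03))
    m=box(.45,.75,.15,.45,.001,.03)&(rgb.min(-1)>100); rect("tray-all",m)
    g=box(.4,.8,-.5,.5,-.05,.004);print("bench z",np.median(P[g][:,2]))
E
```

```text
top jar top 150 mean [ 0.5764 -0.2716  0.1249] circ [ 0.5765 -0.2719] 0.0225 zmed 0.1251
top jar all 230 mean [ 0.5714 -0.2689  0.1137] circ [ 0.5745 -0.2706] 0.0248 zmed 0.1234
top flask top 93 mean [0.6723 0.0137 0.1355] circ [0.6739 0.0143] 0.0175 zmed 0.1357
top flask neck 120 mean [0.67   0.0125 0.1298] circ [0.6739 0.0139] 0.0178 zmed 0.1346
top flask all 401 mean [0.6625 0.0102 0.072 ] circ [0.6725 0.0145] 0.0393 zmed 0.0613
top plate white 1061 [ 0.592  -0.2565] [0.1305 0.1299] 4.68 [[0.5220000147819519, -0.19699999690055847], [0.5320000052452087, -0.3269999921321869], [0.6620000004768372, -0.3160000145435333], [0.6520000100135803, -0.18700000643730164]] z 0.0448
top stirrer top 1516 [ 0.5758 -0.2566] [0.1681 0.1361] 4.6 [[0.4869999885559082, -0.19499999284744263], [0.4970000088214874, -0.3310000002384186], [0.6650000214576721, -0.3179999887943268], [0.6539999842643738, -0.18199999630451202]] z 0.0435
top tray 373 [0.6062 0.296 ] [0.1626 0.2002] 89.77 [[0.5059999823570251, 0.2150000035762787], [0.7059999704360962, 0.21400000154972076], [0.7070000171661377, 0.37700000405311584
[... 1033 characters left out ...]
759 -0.2609] [0.1703 0.1376] 4.66 [[0.48500001430511475, -0.19900000095367432], [0.4970000088214874, -0.335999995470047], [0.6660000085830688, -0.3230000138282776], [0.6549999713897705, -0.1850000023841858]] z 0.0433
side tray 415 [0.6067 0.2919] [0.2012 0.167 ] 0.33 [[0.5059999823570251, 0.375], [0.5070000290870667, 0.20800000429153442], [0.7080000042915344, 0.20900000631809235], [0.7070000171661377, 0.37599998712539673]] z 0.0158
side tray-all 1357 [0.606 0.31 ] [0.2139 0.216 ] 86.53 [[0.492000013589859, 0.20999999344348907], [0.7070000171661377, 0.19699999690055847], [0.7200000286102295, 0.4099999964237213], [0.5049999952316284, 0.4230000078678131]] z 0.0054
bench z -0.0002632380881231189
```

```bash
cat >> h.py <<'E'
def st():
    from bench import get_obs
    o=get_obs(); M=R.from_rotvec(o['orientation']).as_matrix()
    print("t",round(o['clock'],2),"tcp",o['tcp_pos'].round(4),"x",M[:,0].round(3),"z",M[:,2].round(3),"yaw",np.degrees(np.arctan2(M[1,0],M[0,0])).round(2),"w",round(o['grip_width'],4),"F",o['contact_force'].round(1),"q",o['joints'].round(2)); return o,M
def to(*t):
    o,M=st(); print("tool mm",(M.T@(np.array(t)-o['tcp_pos'])*1000).round(1))
E
python3 -c "
from h import *
to(.577,-.274,.22)"
```

```text
t 0.1 tcp [0.2939 0.6071 0.2304] x [ 0.436  0.9   -0.002] z [-0.001 -0.001 -1.   ] yaw 64.17 w 0.0853 F [-0.7  0.3 -1.1] q [-1.23  0.48  0.02  1.56 -0.01  1.11 -0.08]
tool mm [-669.6  638.8   11.6]
```

{"method": "servo_tool", "body": {
  "increments": [0,0,0,0,0,-0.15,85,0,0,0,0,0,-0.15,85,0,0,0,0,0,-0.15,85,-25,10,0,0,0,0,85,-45,15,0,0,0,0,85,-50,16,0,0,0,0,85,-50,16,0,0,0,0,85,-50,16,0,0,0,0,85],
  "squeeze": 40
}}

```text
clock: 1.1
tcp_pos: [0.3672, 0.3856, 0.231]
orientation: [2.222, 2.22, -0.001]
contact_force: [2.1, -0.1, 0.1]
grip_width: 0.0849
```

```bash
python3 -c "
from h import *
to(.577,-.274,.22)"
```

```text
t 1.1 tcp [0.3672 0.3856 0.231 ] x [ 0.001  1.    -0.   ] z [-0. -0. -1.] yaw 89.95 w 0.0849 F [ 2.1 -0.1  0.1] q [-0.9   0.25 -0.03  1.89  0.01  1.    0.63]
tool mm [-659.4  210.4   11.2]
```

{"method": "servo_tool", "body": {
  "increments": [-50,20,0,0,0,0,85,-50,20,0,0,0,0,85,-50,20,0,0,0,0,85,-50,20,0,0,0,0,85,-50,20,0,0,0,0,85,-50,16,0,0,0,0,85,-50,16,0,0,0,0,85,-50,16,0,0,0,0,85]
}}

```text
clock: 2.1
tcp_pos: [0.5147, -0.0142, 0.2312]
orientation: [-2.222, -2.221, 0.0]
contact_force: [2.2, 0.6, 0.1]
grip_width: 0.0849
```

```bash
python3 -c "
from h import *
to(.577,-.274,.22)"
```

```text
t 2.1 tcp [ 0.5147 -0.0142  0.2312] x [0.001 1.    0.   ] z [-0.  0. -1.] yaw 89.96 w 0.0849 F [2.2 0.6 0.1] q [-0.31  0.21  0.26  1.95 -0.06  0.99  1.54]
tool mm [-259.8   62.5   11.1]
```

{"method": "servo_tool", "body": {
  "increments": [-50,12,0,0,0,0,85,-50,12,0,0,0,0,85,-50,12,0,0,0,0,85,-50,12,0,0,0,0,85,-40,9,0,0,0,0,85,-14,5,0,0,0,0,85,0,0,0,0,0,0,85,0,0,0,0,0,0,85]
}}

```text
clock: 3.1
tcp_pos: [0.5765, -0.2645, 0.231]
orientation: [-2.219, -2.222, -0.001]
contact_force: [0.7, 1.0, 0.6]
grip_width: 0.0851
```

```bash
python3 - <<'E'
from h import *
from bench import *
to(.577,-.274,.22)
for n in("side","top"):
    p,d=grab_frame(n); np.save(f"pics/{n}1.npy",d); np.save(f"pics/{n}1rgb.npy",p)
    cv2.imwrite(f"pics/{n}1.png",cv2.resize(p[100:250,190:390,::-1] if n=="side" else p[90:240,230:430,::-1],None,fx=4,fy=4,interpolation=cv2.INTER_CUBIC))
    P=cloud(n,d)
    o=get_obs()['tcp_pos']; m=(d>0)&(P[...,2]>.2)&(P[...,2]<.42)&(np.hypot(P[...,0]-o[0],P[...,1]-o[1])<.15)
    print(n,proj(n,o),P[m].min(0).round(4),P[m].max(0).round(4),m.sum())
    for z in(.22,.24,.26,.28,.3):
        k=m&(abs(P[...,2]-z)<.01)
        if k.any(): print(z,k.sum(),P[k].min(0).round(4),P[k].max(0).round(4))
E
```

```text
t 3.1 tcp [ 0.5765 -0.2645  0.231 ] x [-0.001  1.     0.001] z [-0.     0.001 -1.   ] yaw 90.08 w 0.0851 F [0.7 1.  0.6] q [ 0.07  0.43  0.36  1.68 -0.17  1.07  2.05]
tool mm [-9.5  0.5 11. ]
side [334.03121563 150.16258095] [ 0.5382 -0.3416  0.2435] [ 0.6122 -0.191   0.42  ] 3413
0.24 42 [ 0.5653 -0.3163  0.2435] [ 0.5878 -0.2196  0.25  ]
0.26 199 [ 0.5645 -0.3228  0.2501] [ 0.5882 -0.2088  0.2699]
0.28 190 [ 0.563  -0.3364  0.27  ] [ 0.5886 -0.1991  0.29  ]
0.3 445 [ 0.5589 -0.3416  0.2901] [ 0.5907 -0.191   0.3099]
top [314.57501989 153.73387832] [ 0.5629 -0.336   0.2938] [ 0.5888 -0.1898  0.3503] 37
0.3 10 [ 0.5629 -0.336   0.2938] [ 0.5869 -0.1898  0.3085]
```

View pics/side1.png

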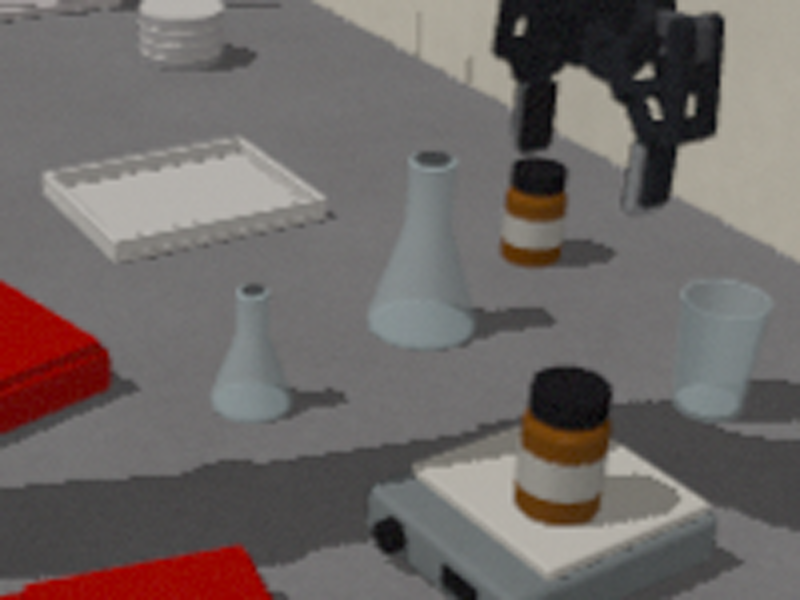

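View pics/top1.png

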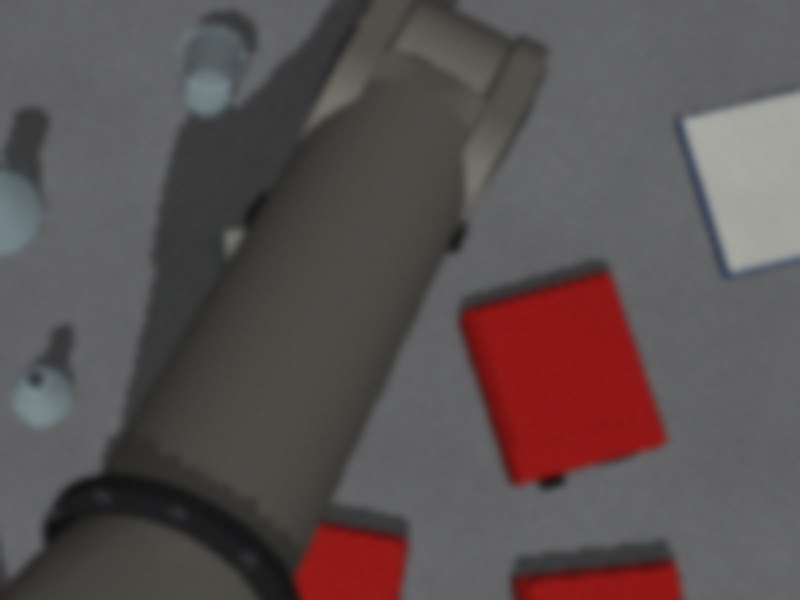

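The side view shows the gripper above the jar. The side camera's depth puts the finger midpoint at y=-0.266, against the TCP's -0.2645, so that camera reads about 1.5 to 2 mm low in y. That puts the jar axis at about (0.577, -0.2735). Now descending.

{"method": "servo_tool", "body": {
  "increments": [-9,0,20,0,0,0,85,0,0,40,0,0,0,85,0,0,40,0,0,0,85,0,0,30,0,0,0,85,0,0,20,0,0,0,85,0,0,12,0,0,0,85,0,0,5,0,0,0,85,0,0,0,0,0,0,85]
}}

```text
clock: 4.2
tcp_pos: [0.5768, -0.2758, 0.0647]
orientation: [2.222, 2.22, 0.001]
contact_force: [0.4, -0.4, -0.1]
grip_width: 0.085
```

```bash
python3 - <<'E'
from h import *
from bench import *
to(.577,-.2735,.064)
n="side"; p,d=grab_frame(n); cv2.imwrite(f"pics/{n}2.png",cv2.resize(p[140:270,250:420,::-1],None,fx=4,fy=4,interpolation=cv2.INTER_CUBIC))
E
```

```text
t 4.2 tcp [ 0.5768 -0.2758  0.0647] x [ 0.001  1.    -0.   ] z [ 0.001 -0.    -1.   ] yaw 89.95 w 0.085 F [ 0.4 -0.4 -0.1] q [ 0.13  0.63  0.3   1.79 -0.25  0.77  2.13]
tool mm [2.3 0.2 0.7]
```

View pics/side2.png

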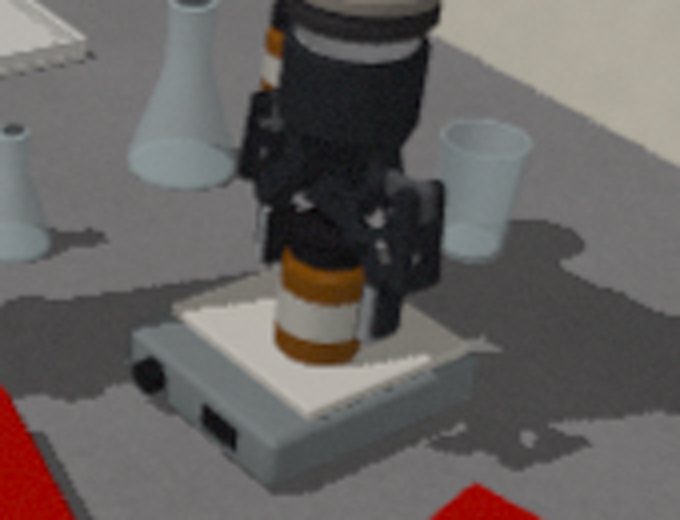

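The fingers straddle the jar at (315,300) in the crop with nothing touching. I'll centre by 2 mm and close.

{"method": "servo_tool", "body": {
  "increments": [2,0,0,0,0,0,80,0,0,0,0,0,0,65,0,0,0,0,0,0,55,0,0,0,0,0,0,46,0,0,0,0,0,0,40,0,0,0,0,0,0,40,0,0,0,0,0,0,40,0,0,-3,0,0,0,40],
  "squeeze": 40
}}

```text
clock: 5.25
tcp_pos: [0.5759, -0.2735, 0.0669]
orientation: [-2.222, -2.22, 0.001]
contact_force: [-0.9, -0.6, -2.0]
grip_width: 0.0489
```

{"method": "servo_tool", "body": {
  "increments": [0,0,-4,0,0,0,40,0,0,-10,0,0,0,40,0,0,-20,0,0,0,40,0,0,-30,0,0,0,40,0,0,-35,0,0,0,40,0,0,-30,0,0,0,40,0,0,-20,0,0,0,40,0,0,-8,0,0,0,40]
}}

```text
clock: 6.25
tcp_pos: [0.577, -0.2741, 0.2269]
orientation: [2.22, 2.218, 0.003]
contact_force: [0.5, 0.1, -2.1]
grip_width: 0.0488
```

```bash
python3 - <<'E'
from h import *
from bench import *
to(.606,.2945,.22)
n="side"; p,d=grab_frame(n); cv2.imwrite(f"pics/{n}3.png",cv2.resize(p[80:260,250:420,::-1],None,fx=3,fy=3,interpolation=cv2.INTER_CUBIC))
E
```

```text
t 6.25 tcp [ 0.577  -0.2741  0.2269] x [ 0.001  1.    -0.001] z [ 0.003 -0.001 -1.   ] yaw 89.94 w 0.0488 F [ 0.5  0.1 -2.1] q [ 0.08  0.44  0.37  1.67 -0.18  1.06  2.07]
tool mm [568.7  28.4   6.5]
```

View pics/side3.png

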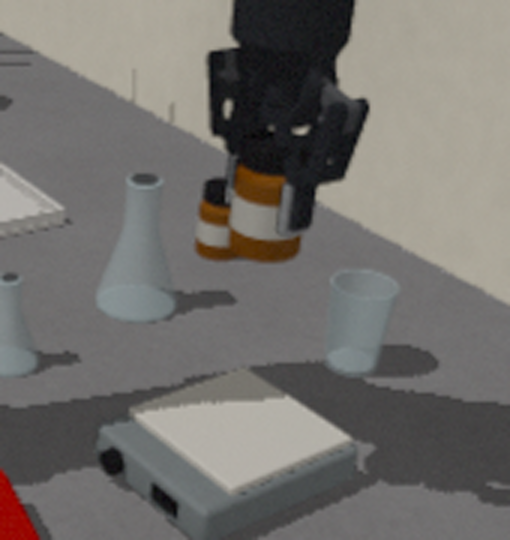

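The jar is held: opening 48.8 mm, about 2 N of weight, upright. Carrying it to the tray, over the flasks.

{"method": "servo_tool", "body": {
  "increments": [15,0,0,0,0,0,40,30,2,0,0,0,0,40,42,2,0,0,0,0,40,45,2,0,0,0,0,40,45,2,0,0,0,0,40,45,2,0,0,0,0,40,45,2,0,0,0,0,40,45,2,0,0,0,0,40]
}}

```text
clock: 7.3
tcp_pos: [0.5893, 0.041, 0.2231]
orientation: [-2.22, -2.221, 0.002]
contact_force: [1.0, -0.6, -1.0]
grip_width: 0.0491
```

{"method": "servo_tool", "body": {
  "increments": [45,2,0,0,0,0,40,45,2,0,0,0,0,40,45,2,0,0,0,0,40,45,2,0,0,0,0,40,38,2,0,0,0,0,40,25,2,0,0,0,0,40,10,2,0,0,0,0,40,0,0,0,0,0,0,40]
}}

```text
clock: 8.3
tcp_pos: [0.6049, 0.2908, 0.2239]
orientation: [2.222, 2.22, -0.002]
contact_force: [0.4, 0.3, -1.0]
grip_width: 0.0492
```

```bash
python3 - <<'E'
from h import *
from bench import *
to(.606,.2945,.0245)
n="side"; p,d=grab_frame(n); cv2.imwrite(f"pics/{n}4.png",cv2.resize(p[40:240,170:390,::-1],None,fx=3,fy=3,interpolation=cv2.INTER_CUBIC))
P=cloud(n,d); o=get_obs()['tcp_pos']; r=np.hypot(P[...,0]-o[0],P[...,1]-o[1])
m=(d>0)&(r<.04)&(P[...,2]>.1)&(P[...,2]<.3)&(p[...,0]>p[...,2].astype(int)+40)
print("amber zmin",np.percentile(P[m][:,2],[0,2,5,50,100]).round(4))
p,d=grab_frame("top"); np.save("pics/top5.npy",d); np.save("pics/top5rgb.npy",p); cv2.imwrite("pics/top5.png",cv2.resize(p[80:220,100:360,::-1],None,fx=3,fy=3,interpolation=cv2.INTER_CUBIC))
E
```

```text
t 8.3 tcp [0.6049 0.2908 0.2239] x [ 0.001  1.    -0.001] z [-0.    -0.001 -1.   ] yaw 89.94 w 0.0492 F [ 0.4  0.3 -1. ] q [-0.69  0.48  0.21  1.58 -0.11  1.09  1.12]
tool mm [  3.9   1.2 199.4]
amber zmin [0.2062 0.2075 0.2083 0.2189 0.2671]
```

View pics/side4.png

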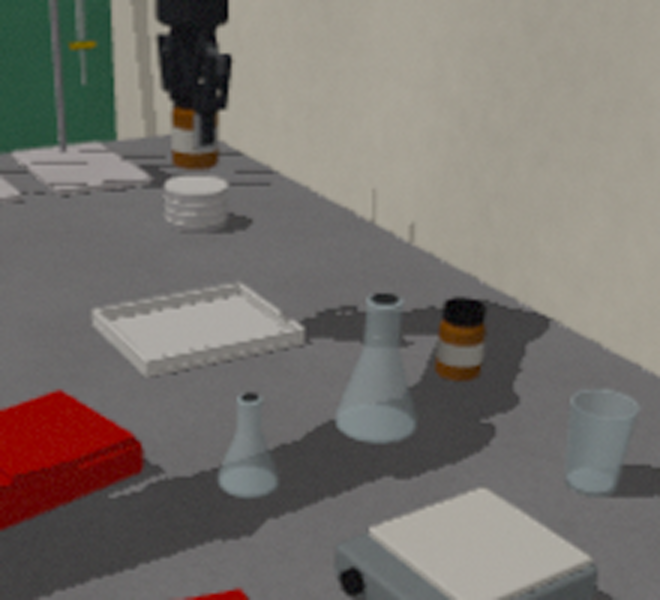

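View pics/top5.png

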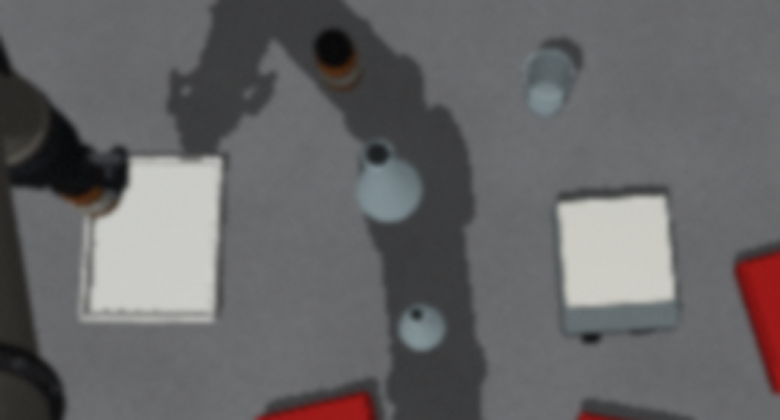

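The jar hangs upright above the tray, with its bottom at about z=0.205, i.e. about 19 mm below the TCP. The plate is unobstructed now, so I'll measure it from this frame and then descend.

```bash
python3 - <<'E'
from h import *
p=np.load("pics/top5rgb.npy").astype(np.float32); g=p.mean(-1)
big=cv2.resize(g[135:200,270:345],None,fx=8,fy=8,interpolation=cv2.INTER_LINEAR)
for th in(120,135,150):
    cs,_=cv2.findContours((big>th).astype(np.uint8),cv2.RETR_EXTERNAL,cv2.CHAIN_APPROX_NONE)
    c=max(cs,key=cv2.contourArea)[:,0]; uv=(c+.5)/8-.5+[270,135]
    q=onz("top",uv[:,0],uv[:,1],.045)[:,:2].astype(np.float32); r=cv2.minAreaRect(q); print(th,np.round(r[0],4),np.round(r[1],4),r[2],q.mean(0))
E
```

```text
120 [ 0.5907 -0.2571] [0.1316 0.1314] 4.587536334991455 [ 0.5905315  -0.25649866]
135 [ 0.5913 -0.257 ] [0.1283 0.1286] 4.596673011779785 [ 0.5909163 -0.2566295]
150 [ 0.5914 -0.2569] [0.1256 0.1259] 4.5284552574157715 [ 0.5910407  -0.25657797]
```

{"method": "servo_tool", "body": {
  "increments": [4,1,20,0,0,0,40,0,0,40,0,0,0,40,0,0,45,0,0,0,40,0,0,35,0,0,0,40,0,0,25,0,0,0,40,0,0,15,0,0,0,40,0,0,6,0,0,0,40,0,0,0,0,0,0,40]
}}

```text
clock: 9.4
tcp_pos: [0.6061, 0.2953, 0.0385]
orientation: [2.223, 2.22, 0.001]
contact_force: [-0.8, 0.6, -1.8]
grip_width: 0.0489
```

```bash
python3 - <<'E'
from h import *
from bench import *
to(.606,.2945,.0245)
n="side"; p,d=grab_frame(n); cv2.imwrite(f"pics/{n}6.png",cv2.resize(p[90:190,180:320,::-1],None,fx=5,fy=5,interpolation=cv2.INTER_CUBIC))
P=cloud(n,d); o=get_obs()['tcp_pos']; r=np.hypot(P[...,0]-o[0],P[...,1]-o[1])
m=(d>0)&(r<.04)&(P[...,2]>.0)&(P[...,2]<.12)&(p[...,0]>p[...,2].astype(int)+40)
print("amber zmin",np.percentile(P[m][:,2],[0,2,5,50,100]).round(4))
E
```

```text
t 9.4 tcp [0.6061 0.2953 0.0385] x [0.001 1.    0.   ] z [ 0.  0. -1.] yaw 89.94 w 0.0489 F [-0.8  0.6 -1.8] q [-0.66  0.69  0.17  1.7  -0.15  0.76  1.15]
tool mm [-0.8 -0.1 14. ]
amber zmin [0.0203 0.0215 0.024  0.0343 0.0837]
```

View pics/side6.png

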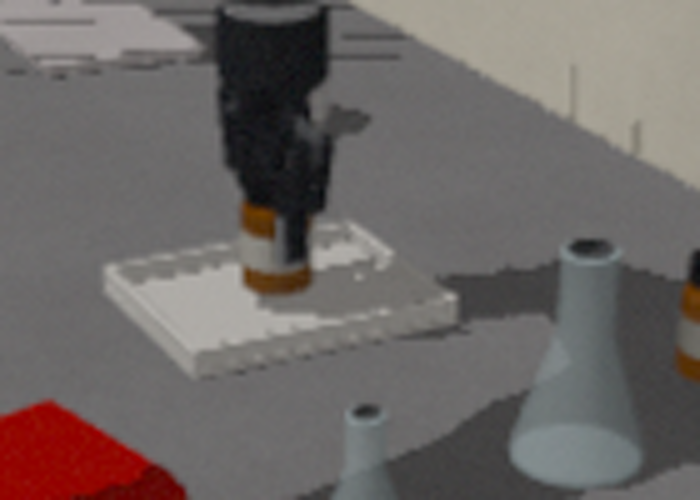

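{"method": "servo_tool", "body": {
  "increments": [0,0,4,0,0,0,40,0,0,3,0,0,0,40,0,0,2,0,0,0,40,0,0,2,0,0,0,40,0,0,1,0,0,0,40,0,0,0.5,0,0,0,40,0,0,0,0,0,0,40,0,0,0,0,0,0,40]
}}

```text
clock: 10.45
tcp_pos: [0.6059, 0.2954, 0.0259]
orientation: [2.222, 2.22, 0.0]
contact_force: [0.5, 0.0, -1.6]
grip_width: 0.0496
```

{"method": "servo_tool", "body": {
  "increments": [0,0,0.5,0,0,0,40,0,0,0,0,0,0,40,0,0,0.5,0,0,0,40,0,0,0,0,0,0,40,0,0,0.5,0,0,0,40,0,0,0,0,0,0,40,0,0,0,0,0,0,40,0,0,0,0,0,0,40]
}}

```text
clock: 11.45
tcp_pos: [0.6059, 0.2953, 0.0248]
orientation: [-2.222, -2.22, -0.0]
contact_force: [-2.9, -0.5, 4.9]
grip_width: 0.0487
```

Contact is felt (force rose from about -2 to +5 N). Releasing and retreating.

{"method": "servo_tool", "body": {
  "increments": [0,0,0,0,0,0,52,0,0,0,0,0,0,56,0,0,0,0,0,0,62,0,0,0,0,0,0,70,0,0,0,0,0,0,78,0,0,0,0,0,0,85,0,0,0,0,0,0,85,0,0,-5,0,0,0,85]
}}

```text
clock: 12.45
tcp_pos: [0.6055, 0.2952, 0.0291]
orientation: [-2.222, -2.22, 0.001]
contact_force: [0.3, -0.3, 1.0]
grip_width: 0.085
```

{"method": "servo_tool", "body": {
  "increments": [0,0,-10,0,0,0,85,0,0,-20,0,0,0,85,0,0,-30,0,0,0,85,0,0,-35,0,0,0,85,0,0,-35,0,0,0,85,0,0,-35,0,0,0,85,0,0,-25,0,0,0,85,0,0,-10,0,0,0,85]
}}

```text
clock: 13.45
tcp_pos: [0.6067, 0.2956, 0.2326]
orientation: [2.222, 2.22, 0.007]
contact_force: [0.3, -0.5, -0.4]
grip_width: 0.085
```

```bash
python3 - <<'E'
from h import *
from bench import *
to(.6735,.0115,.22)
for n in("side","top"):
    p,d=grab_frame(n); cv2.imwrite(f"pics/{n}7.png",cv2.resize(p[90:200,180:330,::-1] if n=="side" else p[80:220,100:260,::-1],None,fx=4,fy=4,interpolation=cv2.INTER_CUBIC))
    P=cloud(n,d);x,y,z=P[...,0],P[...,1],P[...,2]
    m=(d>0)&(abs(x-.606)<.06)&(abs(y-.294)<.06)&(z>.07)&(z<.1)
    if m.sum()>5: print(n,m.sum(),cv2.minEnclosingCircle(P[m][:,:2].astype(np.float32)),np.median(z[m]))
    m=(d>0)&(x>.6)&(x<.72)&(abs(y)<.06)&(z>.12)&(z<.15)
    if m.sum()>5: print(n,"flask",m.sum(),cv2.minEnclosingCircle(P[m][:,:2].astype(np.float32)),np.median(z[m]),z[m].max())
E
```

```text
t 13.45 tcp [0.6067 0.2956 0.2326] x [0.001 1.    0.002] z [ 0.004  0.002 -1.   ] yaw 89.94 w 0.085 F [ 0.3 -0.5 -0.4] q [-0.7   0.48  0.21  1.57 -0.11  1.1   1.11]
tool mm [-284.1   67.    12.2]
side 95 ((0.6075576543807983, 0.28917428851127625), 0.02461834065616131) 0.08298597445213457
side flask 101 ((0.6733132004737854, 0.008386259898543358), 0.017910031601786613) 0.13361360938002076 0.13751663651017876
top 143 ((0.6058042645454407, 0.2976091802120209), 0.023858996108174324) 0.08480837330627189
top flask 96 ((0.6735127568244934, 0.01435732189565897), 0.017722677439451218) 0.1361542142121226 0.14219228579716248
```

View pics/side7.png

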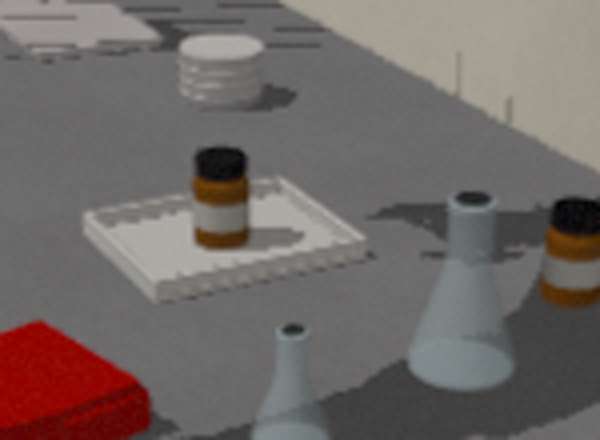

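View pics/top7.png

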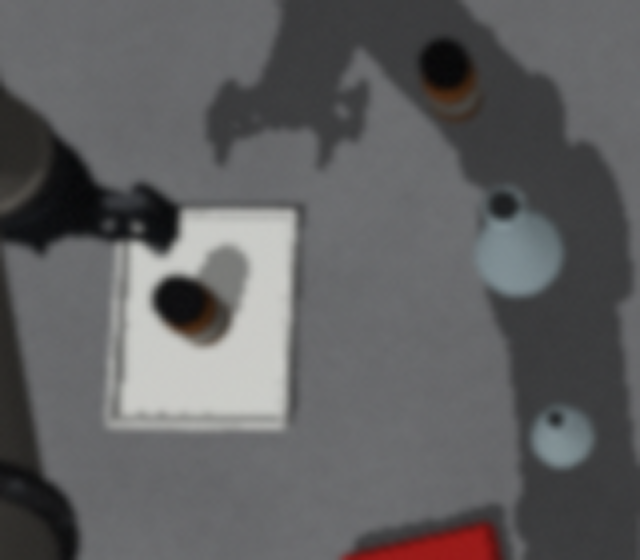

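The jar stands upright in the tray: side crop (220,200), cap top z≈0.084, and clear of the walls in the top view. Correcting for the camera biases seen on the gripper-centred jar, the flask axis is at (0.6735, 0.012) and the plate centre at (0.591, -0.2585). Moving to the flask.

{"method": "servo_tool", "body": {
  "increments": [-15,8,0,0,0,0,85,-35,8,0,0,0,0,85,-45,9,0,0,0,0,85,-45,9,0,0,0,0,85,-45,9,0,0,0,0,85,-45,9,0,0,0,0,85,-35,9,0,0,0,0,85,-18,6,0,0,0,0,85]
}}

```text
clock: 14.55
tcp_pos: [0.6723, 0.008, 0.2281]
orientation: [-2.227, -2.216, 0.004]
contact_force: [-0.5, 0.3, -0.3]
grip_width: 0.0849
```

{"method": "servo_tool", "body": {
  "increments": [0,0,0,0,0,0,85,0,0,15,0,0,0,85,0,0,25,0,0,0,85,0,0,20,0,0,0,85,0,0,10,0,0,0,85,0,0,0,0,0,0,85,0,0,0,0,0,0,85,0,0,0,0,0,0,85]
}}

```text
clock: 15.55
tcp_pos: [0.6732, 0.0122, 0.1603]
orientation: [2.222, 2.22, 0.002]
contact_force: [-0.7, -0.0, -0.9]
grip_width: 0.0849
```

```bash
python3 - <<'E'
from h import *
from bench import *
to(.6735,.012,.092)
n="side"
p,d=grab_frame(n); cv2.imwrite(f"pics/{n}8.png",cv2.resize(p[70:220,210:390,::-1],None,fx=4,fy=4,interpolation=cv2.INTER_CUBIC))
P=cloud(n,d);x,y,z=P[...,0],P[...,1],P[...,2]
m=(d>0)&(x>.6)&(x<.72)&(abs(y)<.06)&(z>.12)&(z<.15)
print(n,"flask",m.sum(),cv2.minEnclosingCircle(P[m][:,:2].astype(np.float32)),np.median(z[m]),z[m].max())
m=(d>0)&(x>.6)&(x<.72)&(abs(y)<.1)&(z>.185)&(z<.215); print(P[m].min(0),P[m].max(0))
E
```

```text
t 15.55 tcp [0.6732 0.0122 0.1603] x [0.001 1.    0.   ] z [ 0.002  0.    -1.   ] yaw 89.95 w 0.0849 F [-0.7 -0.  -0.9] q [-0.29  0.55  0.26  1.64 -0.16  0.97  1.59]
tool mm [-0.3  0.2 68.3]
side flask 99 ((0.6724573373794556, 0.007143288850784302), 0.01831979490816593) 0.13309266545328458 0.13844385610783344
[ 0.66081834 -0.0485888   0.18502147] [0.68494072 0.06795572 0.21467195]
```

View pics/side8.png

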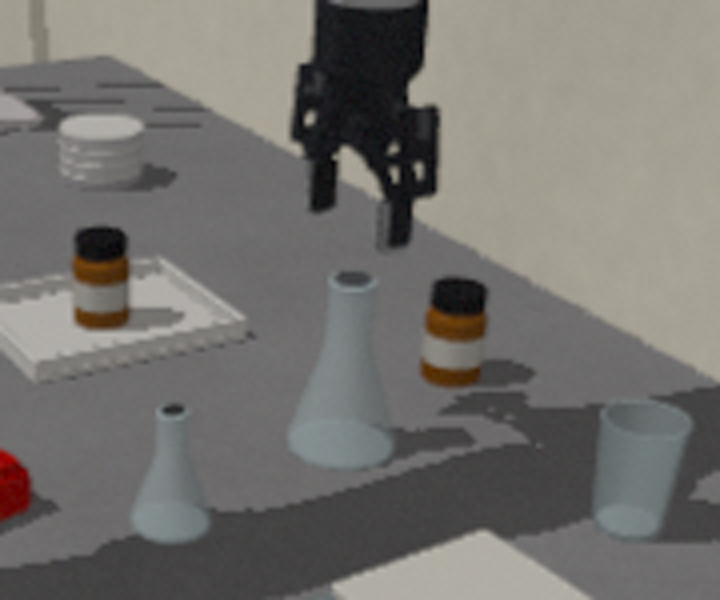

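{"method": "servo_tool", "body": {
  "increments": [-1,0,10,0,0,0,85,0,0,15,0,0,0,85,0,0,15,0,0,0,85,0,0,12,0,0,0,85,0,0,9,0,0,0,85,0,0,5,0,0,0,85,0,0,2,0,0,0,85,0,0,0,0,0,0,85]
}}

```text
clock: 16.6
tcp_pos: [0.6728, 0.0113, 0.0915]
orientation: [2.222, 2.22, 0.001]
contact_force: [-0.3, 0.3, -0.2]
grip_width: 0.0851
```

```bash
python3 - <<'E'
from h import *
from bench import *
to(.6735,.0115,.092)
n="side"
p,d=grab_frame(n); cv2.imwrite(f"pics/{n}9.png",cv2.resize(p[70:220,210:390,::-1],None,fx=4,fy=4,interpolation=cv2.INTER_CUBIC))
E
```

```text
t 16.6 tcp [0.6728 0.0113 0.0915] x [0.001 1.    0.   ] z [ 0.  0. -1.] yaw 89.95 w 0.0851 F [-0.3  0.3 -0.2] q [-0.27  0.63  0.24  1.68 -0.18  0.85  1.61]
tool mm [ 0.2  0.7 -0.5]
```

View pics/side9.png

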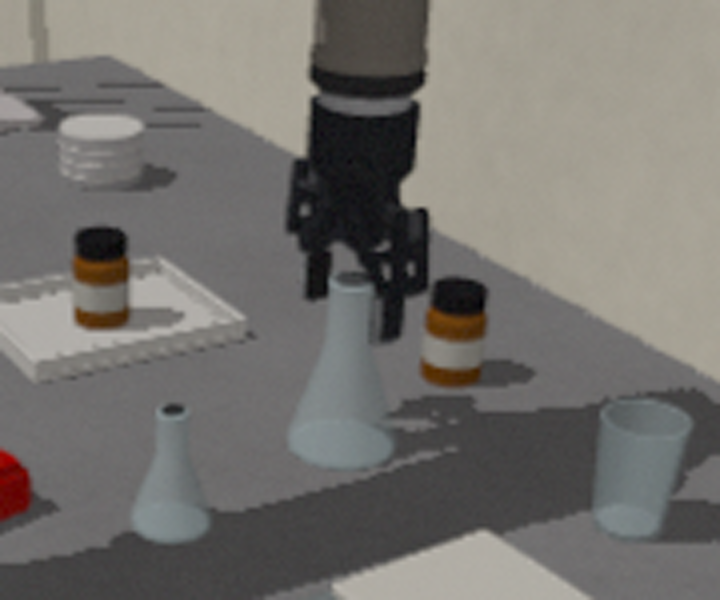

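The fingers straddle the neck at (350,310) in the crop. Closing.

{"method": "servo_tool", "body": {
  "increments": [0,0,-1,0,0,0,75,0,0,0,0,0,0,60,0,0,0,0,0,0,48,0,0,0,0,0,0,40,0,0,0,0,0,0,34,0,0,0,0,0,0,28,0,0,0,0,0,0,26,0,0,0,0,0,0,26],
  "squeeze": 35
}}

```text
clock: 17.65
tcp_pos: [0.6727, 0.0117, 0.0924]
orientation: [-2.222, -2.221, -0.001]
contact_force: [-0.5, 2.0, 1.2]
grip_width: 0.0331
```

{"method": "servo_tool", "body": {
  "increments": [0,0,-2,0,0,0,26,0,0,-5,0,0,0,26,0,0,-12,0,0,0,26,0,0,-20,0,0,0,26,0,0,-28,0,0,0,26,0,0,-28,0,0,0,26,0,0,-15,0,0,0,26,0,0,-5,0,0,0,26]
}}

```text
clock: 18.65
tcp_pos: [0.6731, 0.0113, 0.2088]
orientation: [2.222, 2.22, 0.003]
contact_force: [-0.4, -0.5, -2.2]
grip_width: 0.033
```

```bash
python3 - <<'E'
from h import *
from bench import *
to(.591,-.2585,.21)
n="side"
p,d=grab_frame(n); cv2.imwrite(f"pics/{n}10.png",cv2.resize(p[40:220,210:390,::-1],None,fx=3.3,fy=3.3,interpolation=cv2.INTER_CUBIC))
E
```

```text
t 18.65 tcp [0.6731 0.0113 0.2088] x [0.001 1.    0.   ] z [ 0.002  0.    -1.   ] yaw 89.95 w 0.033 F [-0.4 -0.5 -2.2] q [-0.3   0.5   0.27  1.6  -0.15  1.06  1.58]
tool mm [-269.8  -81.9   -1.4]
```

View pics/side10.png

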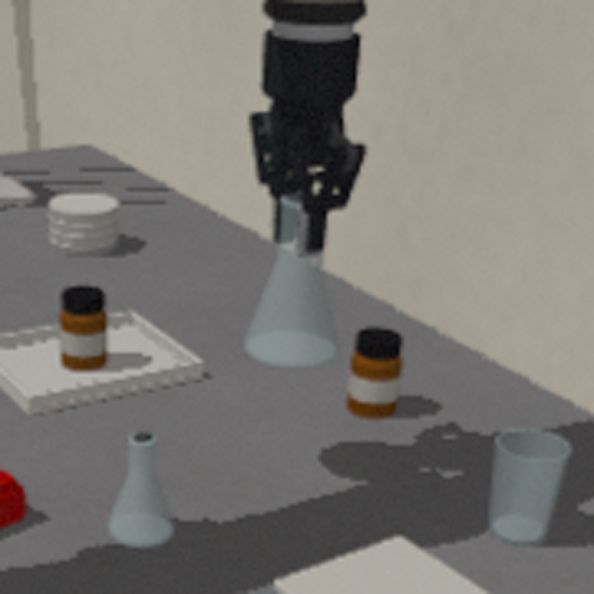

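The flask is held upright, with its base at about z=0.116. Carrying it to the plate.

{"method": "servo_tool", "body": {
  "increments": [-12,-4,0,0,0,0,26,-28,-9,0,0,0,0,26,-38,-12,0,0,0,0,26,-42,-13,0,0,0,0,26,-42,-13,0,0,0,0,26,-42,-13,0,0,0,0,26,-36,-10,0,0,0,0,26,-22,-6,0,0,0,0,26]
}}

```text
clock: 19.7
tcp_pos: [0.5898, -0.2542, 0.2061]
orientation: [-2.226, -2.215, 0.004]
contact_force: [0.4, 0.4, -1.8]
grip_width: 0.0333
```

{"method": "servo_tool", "body": {
  "increments": [-8,-2,0,0,0,0,26,0,0,5,0,0,0,26,0,0,15,0,0,0,26,0,0,15,0,0,0,26,0,0,10,0,0,0,26,0,0,5,0,0,0,26,0,0,0,0,0,0,26,0,0,0,0,0,0,26]
}}

```text
clock: 20.7
tcp_pos: [0.5907, -0.2589, 0.1578]
orientation: [2.222, 2.22, 0.001]
contact_force: [-0.3, -0.1, -1.2]
grip_width: 0.0332
```

```bash
python3 - <<'E'
from h import *
from bench import *
to(.591,-.2585,.137)
n="side"
p,d=grab_frame(n); cv2.imwrite(f"pics/{n}11.png",cv2.resize(p[100:270,230:420,::-1],None,fx=3.3,fy=3.3,interpolation=cv2.INTER_CUBIC))
P=cloud(n,d);x,y,z=P[...,0],P[...,1],P[...,2]
r=np.hypot(x-.591,y+.2585)
m=(d>0)&(r<.06)&(z>.053)&(z<.14); print("zmin",np.percentile(z[m],[0,1,3]))
E
```

```text
t 20.7 tcp [ 0.5907 -0.2589  0.1578] x [ 0.001  1.    -0.   ] z [ 0.001 -0.    -1.   ] yaw 89.95 w 0.0332 F [-0.3 -0.1 -1.2] q [ 0.09  0.51  0.31  1.72 -0.19  0.94  2.04]
tool mm [ 0.4  0.3 20.8]
zmin [0.06471915 0.06689741 0.06857279]
```

View pics/side11.png

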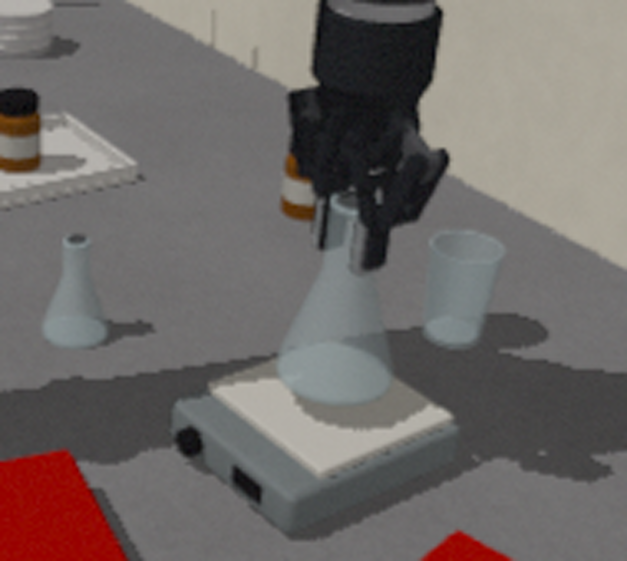

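The base is about 20 mm above the plate and over its middle. Lowering.

{"method": "servo_tool", "body": {
  "increments": [0,0,5,0,0,0,26,0,0,6,0,0,0,26,0,0,4,0,0,0,26,0,0,2,0,0,0,26,0,0,1,0,0,0,26,0,0,0.5,0,0,0,26,0,0,0,0,0,0,26,0,0,0,0,0,0,26]
}}

```text
clock: 21.75
tcp_pos: [0.5904, -0.2587, 0.1389]
orientation: [2.222, 2.22, 0.0]
contact_force: [0.0, 0.1, -2.3]
grip_width: 0.0329
```

{"method": "servo_tool", "body": {
  "increments": [0,0,0.5,0,0,0,26,0,0,0,0,0,0,26,0,0,0.5,0,0,0,26,0,0,0,0,0,0,26,0,0,0,0,0,0,26,0,0,0,0,0,0,26,0,0,0,0,0,0,26,0,0,0,0,0,0,26]
}}

```text
clock: 22.75
tcp_pos: [0.5904, -0.2586, 0.1378]
orientation: [-2.222, -2.221, -0.0]
contact_force: [-0.2, -0.2, -1.6]
grip_width: 0.0334
```

{"method": "servo_tool", "body": {
  "increments": [0,0,0.5,0,0,0,26,0,0,0,0,0,0,26,0,0,0,0,0,0,26,0,0,0.3,0,0,0,26,0,0,0,0,0,0,26,0,0,0,0,0,0,26,0,0,0,0,0,0,26,0,0,0,0,0,0,26]
}}

```text
clock: 23.75
tcp_pos: [0.5906, -0.2586, 0.1374]
orientation: [2.222, 2.22, 0.001]
contact_force: [-1.4, 1.2, 5.3]
grip_width: 0.0327
```

Contact is felt (+5 N). Releasing and lifting away.

{"method": "servo_tool", "body": {
  "increments": [0,0,0,0,0,0,35,0,0,0,0,0,0,38,0,0,0,0,0,0,45,0,0,0,0,0,0,55,0,0,0,0,0,0,65,0,0,0,0,0,0,75,0,0,0,0,0,0,85,0,0,0,0,0,0,85]
}}

```text
clock: 24.75
tcp_pos: [0.5904, -0.2587, 0.137]
orientation: [2.222, 2.22, 0.0]
contact_force: [-0.9, 0.1, -0.4]
grip_width: 0.0851
```

{"method": "servo_tool", "body": {
  "increments": [0,0,-5,0,0,0,85,0,0,-10,0,0,0,85,0,0,-20,0,0,0,85,0,0,-25,0,0,0,85,0,0,-25,0,0,0,85,0,0,-25,0,0,0,85,0,0,-20,0,0,0,85,0,0,-5,0,0,0,85]
}}

```text
clock: 25.75
tcp_pos: [0.5912, -0.2592, 0.2749]
orientation: [2.22, 2.218, 0.003]
contact_force: [0.1, -0.3, 0.6]
grip_width: 0.085
```

{"method": "servo_tool", "body": {
  "increments": [15,0,0,0,0,0,85,30,0,0,0,0,0,85,40,0,0,0,0,0,85,40,0,0,0,0,0,85,30,0,0,0,0,0,85,15,0,0,0,0,0,85,0,0,0,0,0,0,85,0,0,0,0,0,0,85]
}}

```text
clock: 26.75
tcp_pos: [0.5903, -0.0903, 0.2719]
orientation: [2.224, 2.218, -0.001]
contact_force: [-0.6, -1.4, 1.4]
grip_width: 0.0849
```

```bash
python3 - <<'E'
from h import *
from bench import *
st()
for n in("side","top"):
    p,d=grab_frame(n); cv2.imwrite(f"pics/{n}12.png",cv2.resize(p[100:270,180:400,::-1] if n=="side" else p[90:220,110:350,::-1],None,fx=3.3,fy=3.3,interpolation=cv2.INTER_CUBIC))
    P=cloud(n,d);x,y,z=P[...,0],P[...,1],P[...,2]
    for nm,c,z0,z1 in(("jar",(.606,.2945),.07,.1),("flask neck",(.591,-.2585),.165,.195),("flask base",(.591,-.2585),.05,.075)):
        m=(d>0)&(np.hypot(x-c[0],y-c[1])<.06)&(z>z0)&(z<z1)
        if m.sum()>5: print(n,nm,m.sum(),np.round(cv2.minEnclosingCircle(P[m][:,:2].astype(np.float32))[0],4),np.median(z[m]).round(4),z[m].max().round(4))
E
```

```text
t 26.75 tcp [ 0.5903 -0.0903  0.2719] x [ 0.003  1.    -0.001] z [-0.    -0.001 -1.   ] yaw 89.84 w 0.0849 F [-0.6 -1.4  1.4] q [-0.18  0.32  0.29  1.72 -0.1   1.12  1.71]
side jar 95 [0.6068 0.2925] 0.0828 0.0866
side flask neck 183 [ 0.5921 -0.2612] 0.1793 0.1838
side flask base 380 [ 0.5916 -0.262 ] 0.0618 0.0749
top jar 146 [0.6053 0.2973] 0.0846 0.0918
top flask neck 109 [ 0.5926 -0.2559] 0.1816 0.1883
top flask base 129 [ 0.5943 -0.2541] 0.0636 0.0747
```

View pics/side12.png

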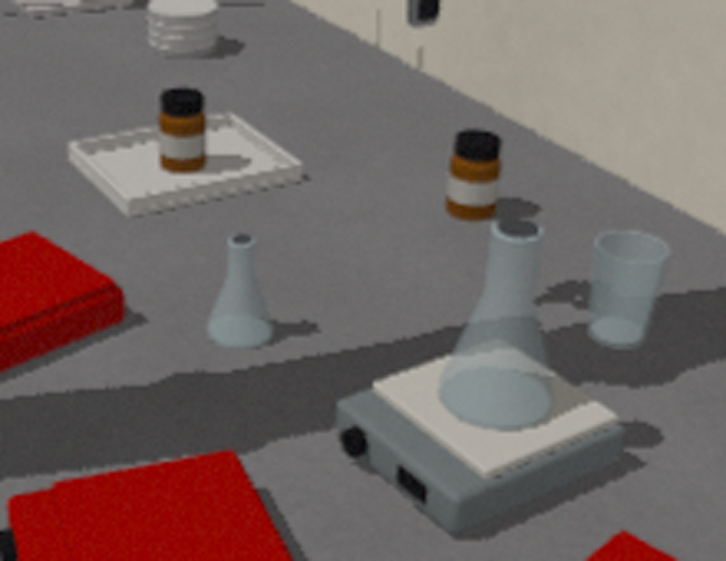

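View pics/top12.png

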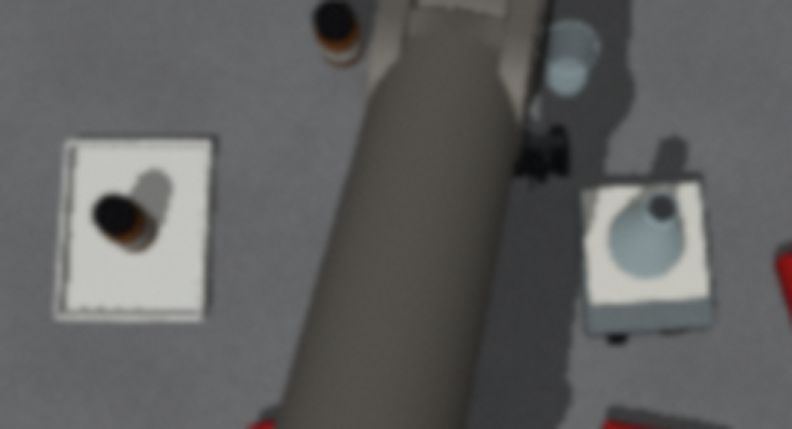

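Both views show the flask upright in the middle of the plate, with its base at (645,240) in the top crop. The jar stands upright inside the tray at (125,225), and the gripper is clear of everything. Handing in.

```bash
python3 -c "
from bench import *
print(hand_in())"
```

```text
the job is handed in; nothing more can be done
None
```

The job is done and handed in at about 27 s: the jar stands in the white tray and the larger flask stands on the stirrer's plate. I lowered both until I felt light contact (about 5 N) before letting go.

Last checks before handing in:
- **Jar:** it stands upright at about (0.606, 0.295). That is within 2 mm of the measured tray centre, with its cap top at z≈0.084.
- **Flask:** it stands upright at about (0.592, −0.2585). That is within about 3 mm of the plate centre I measured, with its neck top at z≈0.18.
- **Gripper:** it is open and clear of everything.

**Disagreements:** the two cameras differed by about 4 to 8 mm in y, more than the stated 2 mm. I corrected this using the known gripper position and the gripper-centred jar, and the tolerances allow for what remains. `hand_in()` gave no verdict, and no check failed.

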